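# Set the dust extraction lever to full and start it

## Task

Before sanding, push the orange-gripped suction lever with your closed fingertips, without gripping or forcing it, away from its white mark, past the first notch (yellow mark) and on to the second stop (green mark) so that it stays there when let go. Then press the green start button fully down and let it go. Do not press the red stop button, do not press start before the lever is at the second stop, and leave the varnish tin, sanding block and sander standing where they are.

Things in the scene. Friction and masses are not known exactly. Their poses are not given: they have to be found in the camera images.
- lever_unit: Grey control box screwed to the bench, 160 (x) by 100 (y) by 60 mm high, with the lever standing out of a black slot in its top. Origin: centre of its underside. Its own +x axis is the direction in which the lever is pushed. Fixed. White, yellow and green marks beside the slot show off, first notch and second stop, in order along +x, 40 mm apart.
- lever (a joint): Lever angle, rad: 0 = off (leaning 0.55 to the box's -x), 0.55 = first notch (upright), 1.1 = second stop (leaning 0.55 to +x). Pivot along the box's y, at mid-box, 45 mm above its underside. Sprung detent: let go below about 0.25 it returns to 0, from there to 0.85 it goes to 0.55, above 0.85 it snaps to 1.1 and stays. Takes up to 9 N at the grip. Starts at 0.
- lever_grip (a point): Centre of the lever's orange cross-bar grip, 85 mm from the pivot. The bar is 22 mm in diameter and 66 mm long, along the box's y; it stands on a steel stick 12 mm in diameter. The centre is about 117 mm above the bench at either end of the swing and 130 mm at the first notch; it travels 89 mm along the box's +x in all.
- start_button_top (a point): Centre of the top of the green start button (32 mm in diameter), on a grey box 90 by 80 by 45 mm high fixed to the bench. It is pressed straight down.
- start_button (a joint): Travel of the green start button, m: 0 = up, 0.006 = fully down; springs back up; fully down takes 5 N.
- stop_button_top (a point): Centre of the top of the red stop button (32 mm in diameter), on a yellow box of the same size as the start button's. Not to be pressed.
- stop_button (a joint): Travel of the red stop button, m: 0 = up, 0.006 = fully down.
- varnish_tin: Round metal tin with a blue label, 86 mm in diameter, 105 mm high, loose. Origin: centre of its underside.
- sanding_block: Green plastic sanding block, 70 (x) by 110 (y) by 30 mm high, loose. Origin: centre of its underside.
- sander: Round palm sander, black and red with a short steel air inlet on its side, 120 mm across its pad, 97 mm high, loose, standing on its pad. Origin: centre of its underside.
Not all that is in view belongs to the job. What is shaped like the part that bears start_button_top but pink is not meant. What is shaped like the lever_unit but purple is not meant.

How it is judged (in metres and radians):
On the way, in this order (a step that is already met when the one before it is completed fails the run):
1. the lever is at the second stop (value of joint lever above 1.03 rad), for 0.2 s.
2. the green start button is pressed fully down (value of joint start_button above 0.0045 m and value of joint lever above 1.03 rad), for 0.05 s.
At the end, for the whole second after the job is handed in: The lever rests at its second stop (above 1.03 rad of 1.1) on its own, the start button has been pressed at least 4.5 mm after that and is up again, the stop button is up, and the tin, block and sander are within 15 mm of where they stood (value of joint lever above 1.03 rad and value of joint each of start_button, stop_button below 0.0015 m and distance of each of varnish_tin, sanding_block, sander from where it was at the start of the episode below 0.015 m); the robot touches nothing.
It fails at once if the lever is gripped or forced (contact force between lever_unit and the fingers above 35 N).
It fails at once if the red stop button is pressed (value of joint stop_button above 0.002 m).
It fails at once if start is pressed before the lever is at the second stop (value of joint start_button above 0.003 m and value of joint lever below 0.99 rad).
It fails at once if the tin, the sanding block or the sander is shifted, tipped or lifted (distance of any of varnish_tin, sanding_block, sander from where it was at the start of the episode above 0.015 m or angle between any of varnish_tin, sanding_block, sander's own z axis and vertical above 0.2 rad).
It also fails if it takes over 46 s, if anything falls off the work surface, if the arm or the gripper's body presses on something with over 40 N, if the wrist force passes 120 N, or if a joint passes its speed limit or range.

## Robot

A 6-joint arm with a two-finger parallel gripper is mounted at the origin on the work surface. World frame = base frame: x ahead of the robot, y to its left, z up, the work surface at z = 0. Lengths are in m, angles in degrees, forces in N, time in s.
With the tool pointing down it reaches from about 0.275 to 0.775 m from the base axis. Payload 14.6 kg.
Tool frame: the origin (TCP) lies at the very end of the fingers, on their centre line; the grasp point (between the pads) lies 19 mm behind it; y points along the fingers, z is the direction in which the jaws open and shut, and the axes are right-handed (so a half turn about y gives the same grasp; the last joint's range is limited). The gripper opens to 85 mm and grips with 20 to 120 N. Pads are 22 mm wide; open, the fingers measure 114 mm over their backs; the gripper's body (76 mm by 85 mm) begins 54 mm behind the grasp point. The pads swing forward as they close: fully open they stand 13 mm farther back than shut.
Start: joints at [64.154, 15.075, -2.767, 72.158, 0, 81.102], TCP at [0.153, 0.502, 0.195] pointing down, gripper open.
Joint ranges: [-151.79, 151.79], [-50.71, 97.33], [-67.44, 78.34], [-121.81, 120.89], [-77.56, 73.72], [-180, 180]. Speed limits (degrees/s): [108.29, 108.29, 147.25, 159.86, 180, 180].

## Interface

Orientations are given as a 3x3 rotation matrix whose columns are the frame's x, y, z axes.
In Python, from workcell import bot, cams, workorder, finder gives the robot as it stands.
- The arm moves only by the shell command python3 -m creep 'ROWS'. ROWS is text: rows parted by semicolons, each of 7 numbers parted by spaces: the shift along the tool's x, y, z as a fraction of full scale, then the turn, a rotation vector about the tool's x, y, z as a fraction of full scale, then the finger opening in mm, from 0 to 85.4. A call has 1 to 12 rows; each row shifts and turns the commanded pose from where the row before left it, along the tool's axes as they then stand; what a row does not reach is not made up. Full scale, the value 1, is 4 cm for a shift and 0.15 rad for a turn. A row lasts 1/10 s, in which the tool goes at most 50 mm and 8.59 degrees, less where a joint would pass 70% of its speed; a pose out of reach is approached as far as the arm can. A call with a number of a shift or a turn outside -1 to 1 is refused whole. A call with a gripper value outside its range is refused whole. The fingers move at their own pace and stop on an object; the grip force is fixed at half the most. Time passes only in rows, so rows that do not move let the fingers close. It gives the time, the measured TCP pose, the force and the opening at its end, in the units of the state.
- bot.get_obs(): the state, without advancing time (a new reading comes with each control period).
- cams.get_image(name): name is "side" or "top"; returns a dict with "color" (480x640x3 uint8, red, green, blue), "fx", "fy", "cx", "cy" (pixels), "world_from_camera" (4x4, takes a point from camera to world coordinates). Camera axes: x right, y down, z forward; pixel columns grow to the right and rows downward; lengths in m; the calibration is good to about 2 mm. A picture is of the moment at which its call begins. There is no depth.
- workorder.job_done(): hands the job in, once; it reports no verdict.
Trained networks look in a picture, given as the dict that the camera call returned (one of the last four; its "shot" number tells which), for a name from the list of things; names that differ only in an ending like _2 or _b are one class to them, and where a whole thing is asked for, a point or a joint stands for the part that bears it (a point fixed in the world has none). Each returns a list of dicts, best first, with "confidence" (0 to 1); they miss things now and then, are a little off and sometimes report something else, mostly with a low value. They report only what shows in the picture. A call takes as long as a camera call. They do not tell look-alikes from the thing itself.
- finder.boxes_of(picture, query): "bbox" ([left, top, right, bottom] in pixels, round what is visible of it).
The state is a dict: "time": time; "qpos": joint angles; "qvel": joint speeds; "joint_efforts": joint torques, N m; "tool_pos": TCP position; "tool_rot": TCP orientation; "force": force on the tool from outside, world axes, zero at the start; "wrist_torque": the same for the moment, N m; "gripper_width": opening from 0.0 (shut) to 1.0 (fully open).
Only numpy, scipy, OpenCV 4.12 (cv2) and the standard library are available. Lean on these libraries where they do the work, as an engineer would, in place of code of your own. Each camera call takes 0.05 s, during which the arm holds its last target. There are 200 camera calls.

## Working session

There is one attempt and no reset: what is moved stays moved. The work goes in short steps, Python scripts to look and compute and a shell command to move; the robot and the scene stay as the last step left them, time stands still between calls to the robot, and variables do not carry over. Pictures are saved under pics/ and viewed, about 8 in all and at most 12, crops included, and the job is handed in when it is done.

```bash
mkdir -p pics; python3 - <<'E'
from workcell import bot,cams,finder
import cv2,numpy as np
o=bot.get_obs();print(o['time'],o['tool_pos'],np.round(o['tool_rot'],3).tolist(),o['gripper_width'])
for n in('top','side'):
    p=cams.get_image(n);cv2.imwrite(f'pics/{n}0.png',p['color'][:,:,::-1])
    print(n,p['fx'],p['cx'],p['cy'],np.round(p['world_from_camera'],3).tolist())
    for q in('lever_unit','lever_grip','start_button_top','stop_button_top','varnish_tin','sanding_block','sander'):
        print(q,[(np.round(d['bbox']).tolist(),round(d['confidence'],2)) for d in finder.boxes_of(p,q)[:4]])
E
```

```text
0.0 [0.15290534 0.50189589 0.19482827] [[0.957, -0.0, 0.291], [-0.291, -0.001, 0.957], [-0.0, -1.0, -0.001]] 0.9992591641673348
top 445.6097717521638 320.3962018806837 234.5950764202189 [[-0.007, -0.99, 0.143, 0.409], [-1.0, 0.005, -0.011, 0.061], [0.01, -0.143, -0.99, 0.915], [0.0, 0.0, 0.0, 1.0]]
lever_unit [([299.0, 183.0, 374.0, 278.0], 0.74), ([428.0, 326.0, 500.0, 421.0], 0.65)]
lever_grip [([465.0, 377.0, 503.0, 419.0], 0.86), ([326.0, 229.0, 367.0, 255.0], 0.64)]
start_button_top [([215.0, 259.0, 232.0, 278.0], 0.67), ([139.0, 283.0, 155.0, 300.0], 0.63), ([212.0, 186.0, 232.0, 202.0], 0.53)]
stop_button_top [([446.0, 242.0, 468.0, 261.0], 0.53)]
varnish_tin [([328.0, 117.0, 375.0, 169.0], 0.83), ([301.0, 183.0, 375.0, 278.0], 0.18)]
sanding_block [([241.0, 120.0, 295.0, 159.0], 0.76)]
sander [([406.0, 115.0, 470.0, 176.0], 0.57)]
side 461.535234580068 328.4214471944524 242.25317327539616 [[0.738, -0.367, 0.566, -0.06], [-0.674, -0.381, 0.633, -0.556], [-0.017, -0.848, -0.529, 0.6], [0.0, 0.0, 0.0, 1.0]]
lever_unit [([321.0, 228.0, 396.0, 301.0], 0.66), ([286.0, 339.0, 399.0, 458.0], 0.64)]
lever_grip [([338.0, 228.0, 364.0, 251.0], 0.75), ([302.0, 356.0, 346.0, 390.0], 0.67), ([322.0, 231.0, 394.0, 300.0], 0.36)]
start_button_top [([219.0, 208.0, 229.0, 217.0], 0.6), ([266.0, 221.0, 277.0, 230.0], 0.55), ([313.0, 202.0, 324.0, 207.0], 0.44)]
stop_button_top [([429.0, 304.0, 442.0, 316.0], 0.52)]
varnish_tin [([402.0, 203.0, 445.0, 254.0], 0.79)]
sanding_block [([350.0, 198.0, 400.0, 234.0], 0.7), ([401.0, 200.0, 445.0, 254.0], 0.29)]
sander [([465.0, 235.0, 528.0, 299.0], 0.78)]
```

View pics/top0.png

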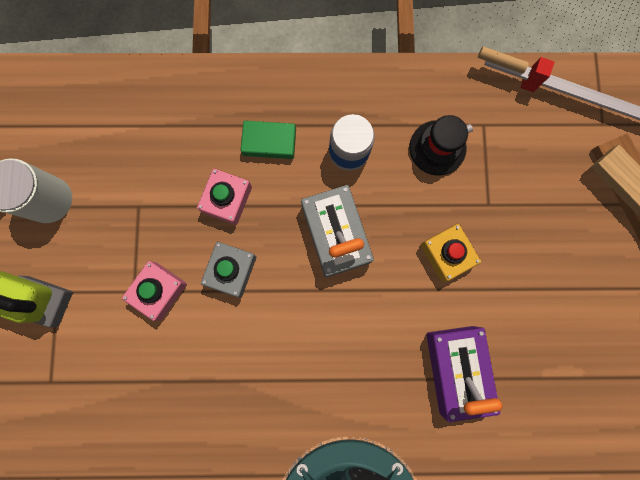

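View pics/side0.png

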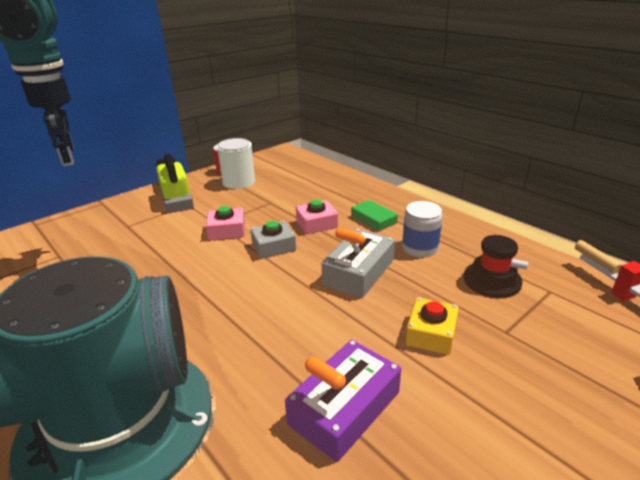

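The top view shows the grey unit with its orange grip at about (346,247), its lever pushed up-image toward green. The grey start box's button is at (227,268), and the two other green buttons sit on pink boxes. The red stop is at (456,251), and the tin at (351,142) stands beyond the lever. The side view agrees: grip (351,238), start (272,227).

```bash
cat > h.py <<'E'
import numpy as np
from workcell import bot,cams,finder
def ray(p,u,v):
    T=np.array(p['world_from_camera']);d=T[:3,:3]@np.array([(u-p['cx'])/p['fx'],(v-p['cy'])/p['fy'],1]);return T[:3,3],d/np.linalg.norm(d)
def onz(p,u,v,z):
    o,d=ray(p,u,v);return o+d*(z-o[2])/d[2]
def tri(a,ua,b,ub):
    o1,d1=ray(a,*ua);o2,d2=ray(b,*ub)
    s=np.linalg.lstsq(np.c_[d1,-d2],o2-o1,rcond=None)[0];x,y=o1+s[0]*d1,o2+s[1]*d2
    return (x+y)/2,np.linalg.norm(x-y)
E
python3 - <<'E'
from h import *
import cv2
t=cams.get_image('top');s=cams.get_image('side')
def orange(p,box):
    l,tp,r,b=box;hsv=cv2.cvtColor(p['color'],cv2.COLOR_RGB2HSV)
    m=cv2.inRange(hsv,(5,205,150),(16,255,255));k=np.zeros_like(m);k[tp:b,l:r]=m[tp:b,l:r]
    pts=cv2.findNonZero(k);return cv2.minAreaRect(pts),len(pts)
a,b=orange(t,(322,225,370,262)),orange(s,(332,224,370,248));print(a,b)
g,e=tri(t,a[0][0],s,b[0][0]);print('grip',g,e)
for n,u,v in(('start',(227,268),(271.5,226)),('stop',(456.5,251.5),(435.5,309))):print(n,*tri(t,u,s,v))
bx=cv2.boxPoints(a[0]);print('grip pts',[onz(t,*q,g[2])[:2].round(3).tolist() for q in bx])
# box screws / top face corners
for q in((303,199),(348,187),(371,262),(328,275)):print('corner',onz(t,*q,.06).round(3))
for q in((328,188),(374,145)):pass
for n,q,z in(('tin',(351,134),.105),('sander',(438,150),.01),('block',(268,138),.03)):print(n,onz(t,*q,z).round(3))
E
python3 -c "
import cv2;i=cv2.imread('pics/top0.png');cv2.imwrite('pics/c.png',cv2.resize(i[110:300,190:490],None,fx=2.66,fy=2.66,interpolation=2))"
```

```text
(((345.7500305175781, 246.74998474121094), (10.11928939819336, 32.57146072387695), 71.56504821777344), 87) (((350.4529724121094, 235.7117462158203), (28.30942726135254, 7.0502400398254395), 12.528807640075684), 145)
grip [0.502168   0.00676682 0.11931459] 0.0012745297124254894
start [0.46784837 0.23136256 0.06277352] 0.002190229983342139
stop [ 0.49851271 -0.21081991  0.06358233] 0.0022079088097101377
grip pts [[0.501, 0.038], [0.52, -0.018], [0.502, -0.024], [0.484, 0.032]]
corner [0.603 0.086 0.06 ]
corner [ 0.627 -0.003  0.06 ]
corner [ 0.479 -0.045  0.06 ]
corner [0.454 0.038 0.06 ]
tin [ 0.719 -0.007  0.105]
sander [ 0.719 -0.199  0.01 ]
block [0.739 0.159 0.03 ]
```

View pics/c.png

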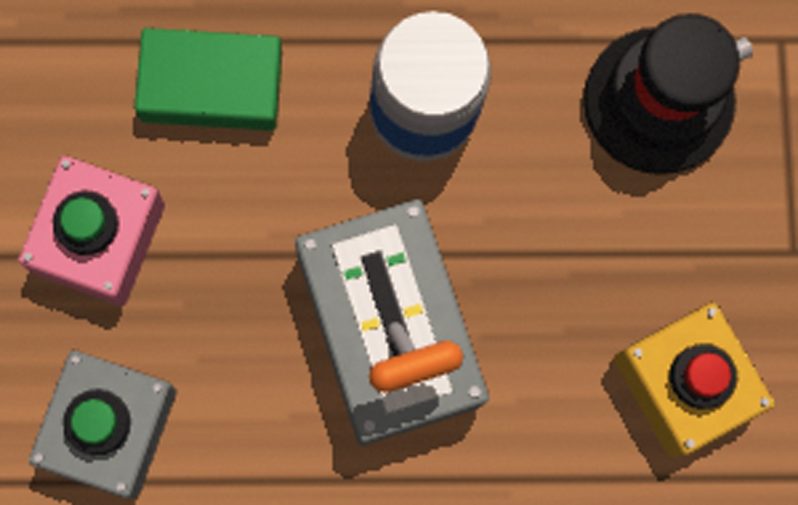

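```bash
python3 -m creep '0 0 0 0 -0.8 0 0;0 0 0 0 -0.8 0 0;0 0 0 0 -0.8 0 0;0 0 0 0 -0.8 0 0;0 0 0 0 -0.8 0 0;0.24 0 -0.95 0 0 0 0;0.24 0 -0.95 0 0 0 0;0.24 0 -0.95 0 0 0 0;0.24 0 -0.95 0 0 0 0;0.24 0 -0.95 0 0 0 0;0.24 0 -0.95 0 0 0 0;0 0 0 0 0 0 0'
python3 -c "
from h import *
o=bot.get_obs();R=o['tool_rot'];print(R.round(3).tolist());d=R.T@(np.array([.467,-.004,.195])-o['tool_pos']);print(d,d/.04)"
```

```text
time: 2.1
tool_pos: [0.278, 0.2991, 0.1955]
tool_rot: [[0.955, 0.001, -0.295], [0.295, -0.0, 0.955], [0.001, -1.0, -0.001]]
force: [0.0, 0.6, -0.0]
gripper_width: -0.002
[[0.955, 0.001, -0.295], [0.295, -0.0, 0.955], [0.001, -1.0, -0.001]]
[ 0.09100502  0.00072675 -0.34544996] [ 2.27512557  0.01816863 -8.63624888]
```

```bash
python3 -m creep '0.22 0 -0.87 0 0 0 0;0.22 0 -0.87 0 0 0 0;0.22 0 -0.87 0 0 0 0;0.22 0 -0.87 0 0 0 0;0.22 0 -0.87 0 0 0 0;0.22 0 -0.87 0 0 0 0;0.22 0 -0.87 0 0 0 0;0.22 0 -0.87 0 0 0 0;0.22 0 -0.87 0 0 0 0;0.22 0 -0.87 0 0 0 0;0 0 0 0 0 0 0;0 0 0 0 0 0 0'
python3 -c "
from h import *;import cv2
o=bot.get_obs();R=o['tool_rot'];print(R.round(3).tolist());d=R.T@(np.array([.467,-.004,.195])-o['tool_pos']);print(d,d/.04)
a=cams.get_image('top')['color'];b=cams.get_image('side')['color']
i=np.hstack([a[110:350,230:430],b[150:390,240:440]]);cv2.imwrite('pics/d.png',cv2.resize(i[:,:,::-1],None,fx=2,fy=2,interpolation=2))"
```

```text
time: 3.3
tool_pos: [0.4646, -0.0038, 0.195]
tool_rot: [[0.954, -0.001, -0.298], [0.298, 0.0, 0.954], [-0.001, -1.0, 0.0]]
force: [-0.2, 0.2, -0.1]
gripper_width: -0.003
[[0.954, -0.001, -0.298], [0.298, 0.0, 0.954], [-0.001, -1.0, 0.0]]
[ 2.24949142e-03  1.25282200e-05 -9.04325078e-04] [ 0.05623729  0.00031321 -0.02260813]
```

View pics/d.png

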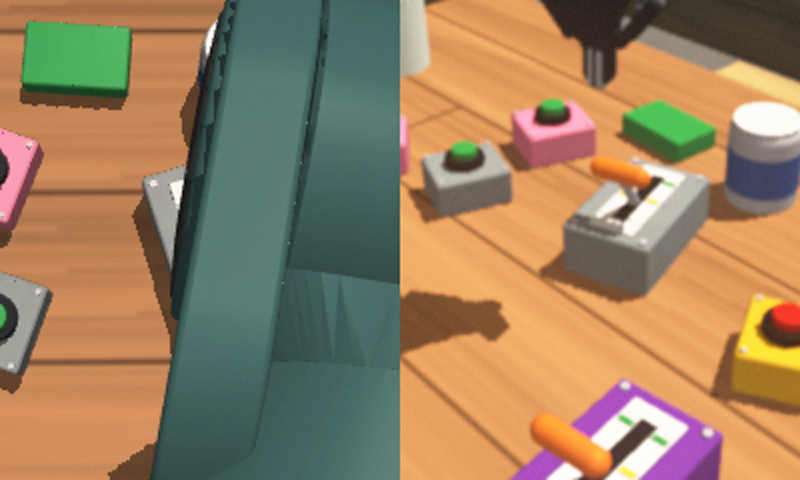

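The side view (right half) shows the closed fingertips at about (600,85), above and behind the orange bar at (622,172). The tool pose matches the plan, so I'm lowering it behind the bar.

```bash
python3 -m creep '0 0.5 0 0 0 0 0;0 0.5 0 0 0 0 0;0 0.5 0 0 0 0 0;0 0.3 0 0 0 0 0;0 0.3 0 0 0 0 0;0 0 0 0 0 0 0'
python3 -c "
from h import *;import cv2
b=cams.get_image('side')['color'][180:320,270:450]
cv2.imwrite('pics/e.png',cv2.resize(b[:,:,::-1],None,fx=4,fy=4,interpolation=2))"
```

```text
time: 4.0
tool_pos: [0.4633, -0.0026, 0.1104]
tool_rot: [[0.954, -0.002, -0.301], [0.301, 0.0, 0.954], [-0.002, -1.0, 0.001]]
force: [0.3, -0.0, -0.5]
gripper_width: 0.001
```

View pics/e.png

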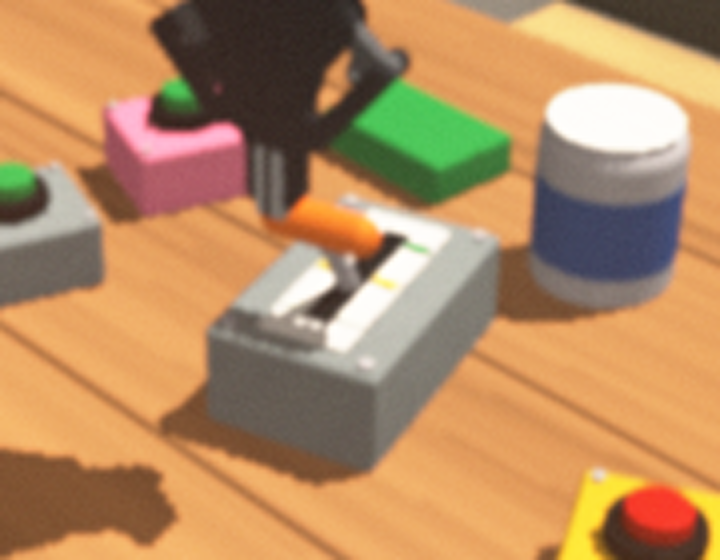

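```bash
python3 -c "
from h import *;import cv2
p=cams.get_image('side');T=np.linalg.inv(p['world_from_camera'])
for n,x in (('tcp',bot.get_obs()['tool_pos']),('grip',[.502,.0068,.1193]),('g0',[.493,.038,.117]),('g1',[.511,-.021,.117]),('white/pivot',[.544,.02,.06])):
  c=T[:3,:3]@x+T[:3,3];u=c[:2]/c[2]*p['fx']+[p['cx'],p['cy']];print(n,u,(u-[270,180])*4)
print([d for d in finder.boxes_of(p,'lever_grip')[:2]])
"
```

```text
tcp [339.88290419 247.87876544] [279.53161676 271.51506175]
grip [350.06779594 235.78767066] [320.27118374 223.15068263]
g0 [336.18507    232.65272017] [264.74028   210.6108807]
g1 [363.1380243  240.36048264] [372.55209721 241.44193056]
white/pivot [359.44012179 250.09859659] [357.76048715 280.39438635]
[{'bbox': [300.6, 354.6, 345.1, 393.6], 'confidence': 0.98}, {'bbox': [337.9, 230.1, 364.7, 251.6], 'confidence': 0.65}]
```

```bash
python3 -c "
from h import *;import cv2
p=cams.get_image('side');T=np.linalg.inv(p['world_from_camera'])
def pr(x):
  c=T[:3,:3]@x+T[:3,3];return c[:2]/c[2]*p['fx']+[p['cx'],p['cy']]
x0=np.array([.1529,.5019,.1948]);z0=np.array([.291,.957,0])
i=cv2.imread('pics/side0.png')
def mark(i,x,o,s):
  q=(pr(np.array(x))-o+.5)*s;cv2.drawMarker(i,(int(q[0]),int(q[1])),(0,0,255),0,10,1)
a=cv2.resize(i[80:200,20:120],None,fx=4,fy=4,interpolation=2)
for k in(-.0427,0,.0427):
  for h in (0,.013,.054):mark(a,x0+z0*k+[0,0,h],[20,80],4)
b=cv2.resize(p['color'][160:280,290:390,::-1],None,fx=4,fy=4,interpolation=2)
t=bot.get_obs()['tool_pos']
for h in(0,.02,.04):mark(b,t+[0,0,h],[290,160],4)
cv2.imwrite('pics/f.png',np.hstack([a,b]))
"
```

```text
(no output)
```

View pics/f.png

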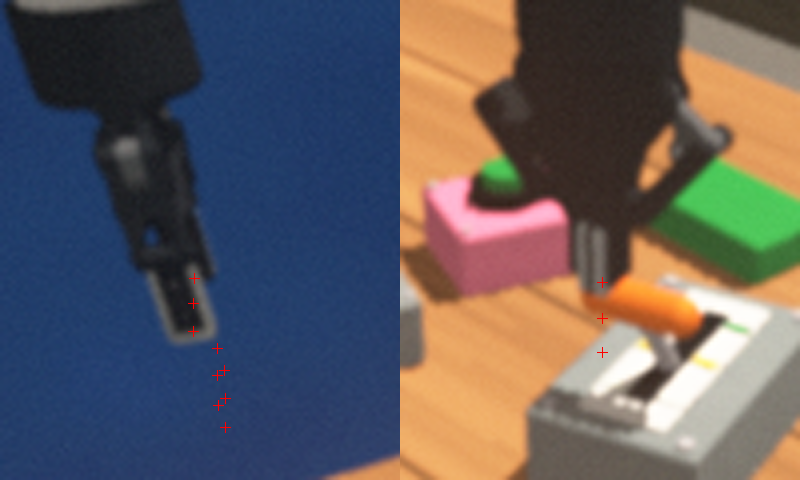

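The projected TCP and the fingertips in the picture disagree by about 15 px: the tip appears 25–30 mm too high, or further away. I'll back off to where both cameras can see the fingertip and measure it before touching anything.

```bash
python3 -m creep '0 -0.7 0 0 0 0 0;0 -0.7 0 0 0 0 0;0 -0.7 0 0 0 0 0;0 0 0.9 0 0 0 0;0 0 0.9 0 0 0 0;0 0 0.9 0 0 0 0;0 0 0.9 0 0 0 0;0 0 0.9 0 0 0 0;0 0 0.9 0 0 0 0;0 0 0 0 0 0 0;0 0 0 0 0 0 0'
python3 -c "
from h import *;import cv2
t=bot.get_obs()['tool_pos'];out=[]
for n in('top','side'):
  p=cams.get_image(n);T=np.linalg.inv(p['world_from_camera'])
  c=T[:3,:3]@t+T[:3,3];u=c[:2]/c[2]*p['fx']+[p['cx'],p['cy']]
  l,r=int(u[0])-50,int(u[1])-70;l=max(l,0);r=max(r,0)
  i=cv2.resize(p['color'][r:r+120,l:l+100,::-1],None,fx=4,fy=4,interpolation=2);print(n,u,l,r,t)
  q=((u-[l,r]+.5)*4).astype(int);cv2.drawMarker(i,(int(q[0]),int(q[1])),(0,0,255),0,10,1);out.append(i)
cv2.imwrite('pics/g.png',np.hstack(out))
"
```

```text
time: 5.3
tool_pos: [0.3997, 0.2029, 0.1958]
tool_rot: [[0.953, 0.001, -0.301], [0.301, 0.0, 0.953], [0.001, -1.0, -0.0]]
force: [0.4, -1.0, -0.8]
gripper_width: -0.001
top [227.02816946 305.54131054] 177 235 [0.39970816 0.20287398 0.19577358]
side [248.31957109 186.58239551] 198 116 [0.39970816 0.20287398 0.19577358]
```

View pics/g.png

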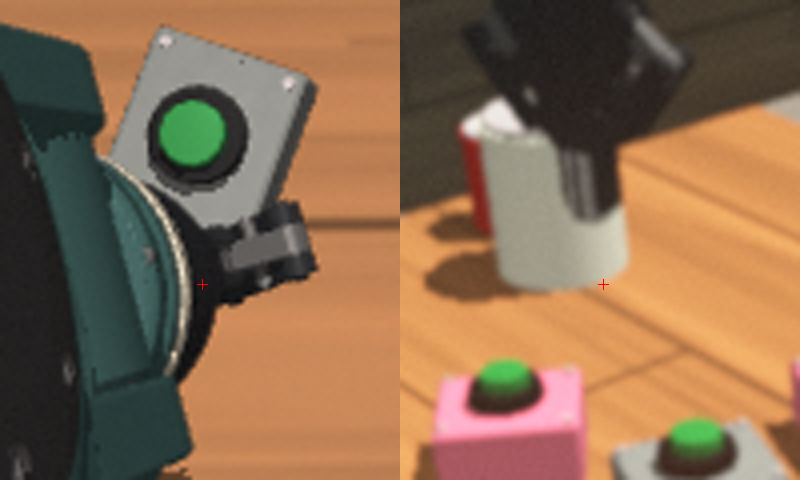

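```bash
python3 -c "
from h import *
t=cams.get_image('top');s=cams.get_image('side');o=bot.get_obs()
x,e=tri(t,(243,297),s,(268,131));print(x,e,'tool frame rel tcp',o['tool_rot'].T@(x-o['tool_pos']))
# side-view tip under 'z only' and 'horizontal only'
print('tip at tcp vertical:',)
p=o['tool_pos']
O,d=ray(s,245.5,169.8)
for z in(.196,.21,.22,.23,.24):print(z,(O+d*(z-O[2])/d[2]-p).round(3))
"
```

```text
[0.41804816 0.15320068 0.32100742] 0.014216229700855497 tool frame rel tcp [ 0.00267145 -0.1255645  -0.05149231]
tip at tcp vertical:
0.196 [0.045 0.079 0.001]
0.21 [0.027 0.05  0.015]
0.22 [0.015 0.029 0.025]
0.23 [0.002 0.009 0.035]
0.24 [-0.01  -0.012  0.045]
```

Triangulating the gripper's knuckle puts the tool axis right horizontally (x ≈ +3 mm, z ≈ −51 mm, symmetric). So the fingertips really are about 30–35 mm higher than the reported TCP. I'll go back behind the bar at a reported z of about 0.075, where the tip contacts the bar whichever figure is right, and then push in small steps while reading force.

```bash
python3 -m creep '0 0 -0.9 0 0 0 0;0 0 -0.9 0 0 0 0;0 0 -0.9 0 0 0 0;0 0 -0.9 0 0 0 0;0 0 -0.9 0 0 0 0;0 0 -0.9 0 0 0 0;0 0.75 0 0 0 0 0;0 0.75 0 0 0 0 0;0 0.75 0 0 0 0 0;0 0.5 0 0 0 0 0;0 0.25 0 0 0 0 0;0 0 0 0 0 0 0'
python3 -c "
from h import *;import cv2
b=cams.get_image('side')['color'][180:300,290:410]
cv2.imwrite('pics/i.png',cv2.resize(b[:,:,::-1],None,fx=4,fy=4,interpolation=2))"
```

```text
time: 6.7
tool_pos: [0.4639, -0.0042, 0.0746]
tool_rot: [[0.954, -0.002, -0.299], [0.299, 0.0, 0.954], [-0.001, -1.0, 0.001]]
force: [0.1, 0.4, 0.5]
gripper_width: 0.001
```

View pics/i.png

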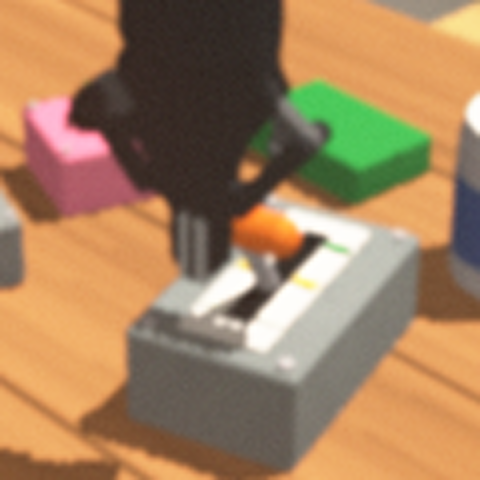

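The finger tip at about (195,278) now overlaps the bar from the near side, clear of it and centred. Starting the push.

```bash
python3 -m creep '0.2 0 0 0 0 0 0;0.2 0 0 0 0 0 0;0.15 0 0 0 0 0 0;0.15 0 0 0 0 0 0;0.15 0 0 0 0 0 0;0.15 0 0 0 0 0 0;0 0 0 0 0 0 0'
```

```text
time: 7.45
tool_pos: [0.5041, 0.0085, 0.0756]
tool_rot: [[0.954, 0.001, -0.3], [0.3, -0.0, 0.954], [0.001, -1.0, -0.0]]
force: [0.0, -0.0, -0.3]
gripper_width: 0.002
```

```bash
python3 -m creep '0.15 0 0 0 0 0 0;0.15 0 0 0 0 0 0;0.15 0 0 0 0 0 0;0 0 0 0 0 0 0'
```

```text
time: 7.85
tool_pos: [0.5207, 0.0138, 0.0752]
tool_rot: [[0.954, 0.0, -0.3], [0.3, 0.0, 0.954], [0.0, -1.0, -0.0]]
force: [-0.1, -0.4, 0.1]
gripper_width: 0.001
```

```bash
python3 -m creep '0.15 0 0 0 0 0 0;0.15 0 0 0 0 0 0;0 0 0 0 0 0 0'
python3 -c "
from h import *;import cv2
b=cams.get_image('side')['color'][180:300,290:410]
cv2.imwrite('pics/j.png',cv2.resize(b[:,:,::-1],None,fx=4,fy=4,interpolation=2))"
```

```text
time: 8.15
tool_pos: [0.5316, 0.0174, 0.0752]
tool_rot: [[0.954, -0.0, -0.3], [0.3, -0.0, 0.954], [-0.0, -1.0, 0.0]]
force: [-2.8, -1.3, 3.1]
gripper_width: -0.001
```

View pics/j.png

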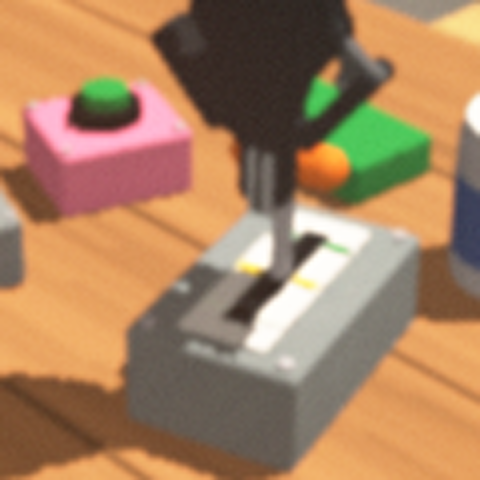

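The lever stands just past upright with the finger behind the bar at about (270,190), and the force has risen to about 4 N. Continuing.

```bash
python3 -m creep '0.12 0 0 0 0 0 0;0.12 0 0 0 0 0 0;0.12 0 0 0 0 0 0;0 0 0 0 0 0 0'
```

```text
time: 8.6
tool_pos: [0.5454, 0.0216, 0.0751]
tool_rot: [[0.954, 0.0, -0.3], [0.3, 0.0, 0.954], [0.0, -1.0, 0.0]]
force: [-0.5, -0.6, -1.3]
gripper_width: 0.001
```

```bash
python3 -m creep '0.12 0 0 0 0 0 0;0.12 0 0 0 0 0 0;0 0 0 0 0 0 0'
```

```text
time: 8.9
tool_pos: [0.5552, 0.0246, 0.0755]
tool_rot: [[0.954, 0.001, -0.3], [0.3, 0.0, 0.954], [0.001, -1.0, -0.0]]
force: [-0.8, 0.8, 0.8]
gripper_width: -0.002
```

```bash
python3 -m creep '-0.3 0 0 0 0 0 0;-0.3 0 0 0 0 0 0;0 -0.7 0 0 0 0 0;0 -0.7 0 0 0 0 0;0 -0.7 0 0 0 0 0;0.02 0 0.93 0 0 0 0;0.02 0 0.93 0 0 0 0;0.02 0 0.93 0 0 0 0;0.02 0 0.93 0 0 0 0;0.02 0 0.93 0 0 0 0;0.02 0 0.93 0 0 0 0;0 0 0 0 0 0 0'
python3 -c "
from h import *;import cv2
o=bot.get_obs();d=o['tool_rot'].T@(np.array([.468,.2313,.16])-o['tool_pos']);print(o['tool_pos'],d/.04)
s=cams.get_image('side');b=s['color'][130:310,220:420]
print(finder.boxes_of(s,'lever_grip')[:3])
cv2.imwrite('pics/k.png',cv2.resize(b[:,:,::-1],None,fx=3.3,fy=3.3,interpolation=2))"
```

```text
time: 10.1
tool_pos: [0.4668, 0.2341, 0.1594]
tool_rot: [[0.953, -0.0, -0.303], [0.303, 0.001, 0.953], [-0.0, -1.0, 0.001]]
force: [-0.2, -0.3, 0.4]
gripper_width: 0.004
[0.46681105 0.2340784  0.1593639 ] [ 0.00729347 -0.01595847 -0.07518782]
[{'bbox': [302.7, 355.5, 345.2, 391.5], 'confidence': 0.74}, {'bbox': [355.4, 211.2, 382.7, 245.6], 'confidence': 0.6}]
```

View pics/k.png

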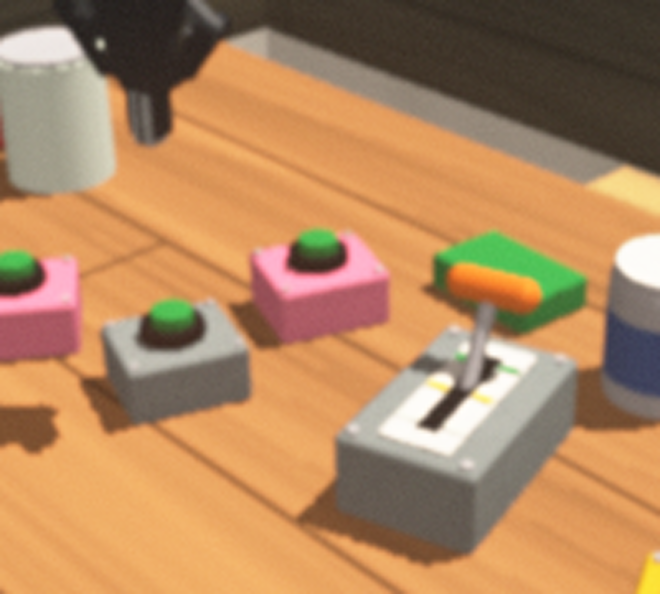

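The bar is at about px (370,217), leaning toward the green marks. I'll check it numerically against the expected second-stop position, and check the tip against the button.

```bash
python3 -c "
from h import *
s=cams.get_image('side');T=np.linalg.inv(s['world_from_camera']);p=bot.get_obs()['tool_pos']
def pr(x):
  c=T[:3,:3]@x+T[:3,3];return (c[:2]/c[2]*s['fx']+[s['cx'],s['cy']]).round(1)
g=np.array([.5022,.0068,0]);d=np.array([.954,.3,0])
for a in(0,.55,.85,1.1):print(a,pr(g+d*(.0444+.085*np.sin(a-.55))+[0,0,.047+.085*np.cos(a-.55)]))
for h in(.025,.03,.035,.04):print(h,pr(p+[0,0,h]))
"
```

```text
0 [350.1 235.7]
0.55 [360.2 220.7]
0.85 [365.6 217.2]
1.1 [369.5 216.9]
0.025 [267.8 178.1]
0.03 [267.6 176. ]
0.035 [267.5 173.9]
0.04 [267.3 171.8]
```

The lever matches 1.1 (predicted 369.5,216.9). Descending onto the start button, then in small steps on force.

```bash
python3 -m creep '0 0.7 -0.07 0 0 0 0;0 0.7 0 0 0 0 0;0 0.6 0 0 0 0 0;0 0.2 0 0 0 0 0;0 0 0 0 0 0 0'; python3 -m creep '0 0.15 0 0 0 0 0;0 0.15 0 0 0 0 0;0 0.15 0 0 0 0 0;0 0.15 0 0 0 0 0;0 0 0 0 0 0 0'
```

```text
time: 10.75
tool_pos: [0.4695, 0.2278, 0.0708]
tool_rot: [[0.954, -0.001, -0.298], [0.298, -0.001, 0.954], [-0.002, -1.0, -0.0]]
force: [-0.3, -0.0, 0.9]
gripper_width: -0.001
time: 11.25
tool_pos: [0.4694, 0.2288, 0.0465]
tool_rot: [[0.954, -0.001, -0.3], [0.3, -0.0, 0.954], [-0.001, -1.0, 0.0]]
force: [0.0, -0.6, 0.2]
gripper_width: 0.004
```

```bash
python3 -m creep '0 0.1 0 0 0 0 0;0 0.1 0 0 0 0 0;0 0.1 0 0 0 0 0;0 0 0 0 0 0 0'
```

```text
time: 11.65
tool_pos: [0.4695, 0.2288, 0.0347]
tool_rot: [[0.954, -0.001, -0.299], [0.299, -0.0, 0.954], [-0.001, -1.0, 0.0]]
force: [0.1, 0.4, 1.4]
gripper_width: 0.0
```

```bash
python3 -m creep '0 0.06 0 0 0 0 0;0 0 0 0 0 0 0'
```

```text
time: 11.85
tool_pos: [0.4698, 0.2289, 0.0327]
tool_rot: [[0.954, -0.0, -0.3], [0.3, -0.0, 0.954], [-0.0, -1.0, -0.0]]
force: [0.2, -0.2, 0.9]
gripper_width: -0.003
```

```bash
python3 -m creep '0 0.06 0 0 0 0 0;0 0 0 0 0 0 0'
```

```text
time: 12.05
tool_pos: [0.47, 0.229, 0.0304]
tool_rot: [[0.954, 0.0, -0.3], [0.3, 0.0, 0.954], [0.0, -1.0, 0.0]]
force: [-0.2, 0.4, 1.6]
gripper_width: 0.001
```

```bash
python3 -m creep '0 0.06 0 0 0 0 0;0 0 0 0 0 0 0'
```

```text
time: 12.25
tool_pos: [0.47, 0.229, 0.028]
tool_rot: [[0.954, 0.0, -0.3], [0.3, 0.0, 0.954], [0.0, -1.0, 0.0]]
force: [1.5, -1.0, 3.2]
gripper_width: 0.001
```

```bash
python3 -m creep '0 0.05 0 0 0 0 0;0 0 0 0 0 0 0'
```

```text
time: 12.45
tool_pos: [0.47, 0.229, 0.026]
tool_rot: [[0.954, 0.0, -0.3], [0.3, 0.0, 0.954], [0.0, -1.0, -0.0]]
force: [0.3, 0.2, 4.6]
gripper_width: -0.002
```

```bash
python3 -m creep '0 0.04 0 0 0 0 0;0 0 0 0 0 0 0'
```

```text
time: 12.65
tool_pos: [0.4701, 0.229, 0.0249]
tool_rot: [[0.954, 0.001, -0.3], [0.3, 0.0, 0.954], [0.001, -1.0, -0.0]]
force: [-0.8, -0.1, 10.7]
gripper_width: 0.0
```

```bash
python3 -m creep '0 0.03 0 0 0 0 0;0 0 0 0 0 0 0;0 0 0 0 0 0 0'
```

```text
time: 12.95
tool_pos: [0.4702, 0.229, 0.0246]
tool_rot: [[0.954, 0.002, -0.3], [0.3, 0.0, 0.954], [0.002, -1.0, -0.0]]
force: [-6.1, -3.6, 27.2]
gripper_width: 0.001
```

The button is bottomed: force jumped to 27 N with almost no further travel. Releasing and retreating upward.

```bash
python3 -m creep '0 -0.3 0 0 0 0 0;0 -0.6 0 0 0 0 0;0 -0.7 0 0 0 0 0;0 -0.7 0 0 0 0 0;0 -0.7 0 0 0 0 0;0 0 0 0 0 0 0;0 0 0 0 0 0 0'
python3 -c "
from h import *;import cv2
s=cams.get_image('side');t=cams.get_image('top')
for q in('lever_grip','varnish_tin','sanding_block','sander'):print(q,[(d['bbox'],d['confidence']) for p in(s,t) for d in finder.boxes_of(p,q)[:2]])
i=np.hstack([s['color'][130:350,210:540],t['color'][100:320,200:480]]);cv2.imwrite('pics/l.png',cv2.resize(i[:,:,::-1],None,fx=1.3,fy=1.3,interpolation=2))"
```

```text
time: 13.65
tool_pos: [0.4698, 0.2289, 0.1431]
tool_rot: [[0.954, 0.0, -0.299], [0.299, 0.0, 0.954], [0.0, -1.0, -0.0]]
force: [0.7, 0.5, -0.6]
gripper_width: -0.003
lever_grip [([356.0, 210.9, 385.5, 246.6], 0.95), ([304.8, 357.4, 345.3, 392.9], 0.69), ([312.1, 192.8, 350.0, 225.5], 0.84), ([464.6, 376.8, 498.9, 414.2], 0.8)]
varnish_tin [([402.8, 200.5, 444.0, 256.5], 0.71), ([327.8, 115.1, 376.4, 168.9], 0.72)]
sanding_block [([351.3, 197.3, 402.1, 230.5], 0.82)]
sander [([465.0, 232.3, 527.0, 300.2], 0.76), ([427.0, 301.2, 446.5, 318.2], 0.2), ([407.3, 114.0, 472.2, 175.5], 0.68)]
```

View pics/l.png

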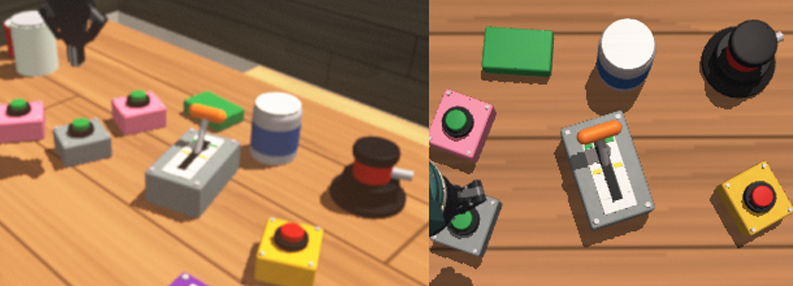

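The lever rests at the green marks in both views (grip at about (600,131) in the right half), the start button is up, and the tin, block and sander are in place. The gripper is clear.

```bash
python3 -c "
from workcell import workorder;print(workorder.job_done())"
```

```text
the job is handed in; nothing more can be done
None
```

I pushed the grey unit's lever with closed fingertips past the yellow notch to the green second stop. Then I pressed the green start button on the grey box fully down, released it, and handed the job in after about 13.7 s.

**Lever:** The highest force I read while pushing was about 4 N. Afterwards the grip was at about pixel (370, 217) in the side view, and the predicted position for 1.1 rad is (369.5, 216.9). It stayed there on its own.

**Start button:** The force rose to about 5 N over the travel, then jumped to 27 N with almost no further movement, so it bottomed. In the last pictures it is up again.

**Surroundings:** In the side view the tin, sanding block and sander are within 2–4 pixels of where they started. In the top view the tin and sander agree as well. The network missed the block there, but it looks unmoved in the picture. The red stop button was not touched, and the gripper ended clear with about zero force.

**Disagreement:** The reported tool position did not match the pictures. The real fingertips are about 30–35 mm higher than reported. My first approach would probably have passed over the bar, so I backed off and measured the offset with both cameras. I then worked about 35 mm lower in reported height. The button contact confirmed it: first contact came at a reported height of about 31 mm, and the button top is at about 63 mm.

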